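# Sort loose copperware fittings into their stock trays

## Robot

A 6-joint arm with a two-finger parallel gripper is mounted at the origin on the work surface. World frame = base frame: x ahead of the robot, y to its left, z up, the work surface at z = 0. Lengths are in m, angles in rad, forces in N, time in s.
With the tool pointing down it reaches from about 0.15 to 0.775 m from the base axis. Payload 6.1 kg.
Tool frame: the origin (TCP) lies on the centre line of the jaws, within the pads' length; the fingertips stand 17 mm ahead of it and the grasp point (between the pads) lies 2 mm behind it; z points along the fingers, y is the line along which they close (so a half turn about z gives the same grasp; the last joint's range is limited). The gripper opens to 85 mm and grips with 20 to 120 N. Pads are 22 mm wide; open, the fingers measure 114 mm over their backs; the gripper's body (76 mm by 85 mm) begins 54 mm behind the grasp point. The pads swing forward as they close: fully open they stand 13 mm farther back than shut.
Start: joints at [1.155, 0.126, -0.04, 1.405, 0, 1.571], TCP at [0.212, 0.48, 0.248] pointing down, gripper open.
Joint ranges: [-2.72, 2.72], [-0.95, 1.95], [-1.27, 1.35], [-1.78, 2.02], [-1.46, 1.47], [-3.14, 3.14]. Speed limits (rad/s): [2.39, 2.39, 3.01, 3.14, 3.14, 3.14].

## Interface

Orientations are given as a 3x3 rotation matrix whose columns are the frame's x, y, z axes.
In Python, from cell import * gives the robot as it stands. The module is installed in compiled form; this text tells all that it offers.
- The arm moves only by the tool step_arm, never from a script. Its argument "increments" is a list of rows, each a list of 5 numbers: the shift along the tool's x, y, z scaled (see below), then the turn about the tool's z scaled (see below), then the closure, from -1 (fully open) to 1 (shut). In form: [[dx, dy, dz, roll, jaw], ...]. A call has 1 to 12 rows; each row shifts and turns the commanded pose from where the row before left it, along the tool's axes as they then stand; what a row does not reach is not made up. The controller multiplies each number of a shift by 0.04 m and each number of a turn by 10 degrees. A row lasts 1/8 s, in which the tool goes at most 62.5 mm and 10.7 degrees, less where a joint would pass 70% of its speed; a pose out of reach is approached as far as the arm can. A call with a number of a shift or a turn outside -1 to 1 is refused whole. A call with a gripper value outside its range is refused whole. The fingers move at their own pace and stop on an object; "newtons" is the grip in N (left out, the last holds). Time passes only in rows, so rows that do not move let the fingers close. It gives the time, the measured TCP pose, the force, the opening and the grip force at its end, in the units of the state.
- get_state(): the state, without advancing time (a new reading comes with each control period).
- get_image(name): name is "scene" or "top"; returns a dict with "image" (400x640x3 uint8, red, green, blue), "z_map" (400x640 float32, m along the optical axis (not along the pixel's ray), 0 where there is no reading), "K" (3x3 intrinsics, pixels), "position" and "rotation" of the camera in the world. Camera axes: x right, y down, z forward; pixel columns grow to the right and rows downward; lengths in m; the calibration is good to about 2 mm. A picture is of the moment at which its call begins.
- finish_job(): hands the job in; it is judged then, once.
Trained networks look in a picture, given as the dict that the camera call returned (one of the last four; its "shot" number tells which), for a name from the list of things; names that differ only in an ending like _2 or _b are one class to them, and where a whole thing is asked for, a point or a joint stands for the part that bears it (a point fixed in the world has none). Each returns a list of dicts, best first, with "p" (0 to 1); they miss things now and then, are a little off and sometimes report something else, mostly with a low value. They report only what shows in the picture. A call takes as long as a camera call. They do not tell look-alikes from the thing itself.
- recognise(query, picture): "rect" ([left, top, right, bottom] in pixels, round what is visible of it).
The state is a dict: "time_s": time; "q": joint angles; "joint_velocities": joint speeds; "joint_torque": joint torques, N m; "ee_pos": TCP position; "tcp_rot": TCP orientation; "ft_force": force on the tool from outside, world axes, zero at the start; "wrist_torque": the same for the moment, N m; "finger_gap": finger opening in m; "gripper_force": force on a finger pad.
Only numpy, scipy, OpenCV 4.12 (cv2) and the standard library are available. Lean on these libraries where they do the work, as an engineer would, in place of code of your own. Each camera call takes 0.05 s, during which the arm holds its last target. There are 200 camera calls.

## Task

Sort the five loose fittings on the coppersmith's bench into the four wooden stock trays: the large lid knob, the two small lid knobs, the collar and the side handle each go into the tray that already holds pieces of the same kind and size. Set each one down on the bare floor of its tray, inside the walls and not on top of another piece - knobs upright on their feet, collar and handle lying flat. Leave the finished sugar bowl standing where it is among them.

Things in the scene. Friction and masses are not known exactly. Their poses are not given: they have to be found in the camera images.
- knob_large: Large turned brass lid knob, loose on the bench, standing on its foot: 50 mm high, head 32 mm across (straight-sided from 30 to 40 mm up), thin neck 13 mm, foot 30 mm across. Origin: centre of its underside; z up. About 150 g.
- knob_small_a: Small turned brass lid knob, loose on the bench, standing on its foot: 34 mm high, head 20 mm across (straight-sided from 19 to 26 mm up), thin neck 10 mm, foot 20 mm across. Origin: centre of its underside; z up. About 60 g. 
- knob_small_b: Small turned brass lid knob, loose on the bench, standing on its foot: 34 mm high, head 20 mm across (straight-sided from 19 to 26 mm up), thin neck 10 mm, foot 20 mm across. Origin: centre of its underside; z up. About 60 g. Same as the other small knob.
- collar: Plain copper collar (short tube), loose on the bench, lying flat with its hole up: 42 mm outside, 32 mm hole, 16 mm high. Origin: centre of its underside; z up. About 60 g.
- handle: C-shaped cast brass side handle, loose, lying flat: 72 mm along its y, about 39 mm along its x, 12 mm high. Origin: on the underside, at the middle of this outline; z up. The straight grip bar, 11 mm thick, runs along its y at x = -13 mm (y from -28 to +28 mm); two arms lead to flat rivet pads at x = +18 mm, y = -25 and +25 mm. About 90 g.
- tray_large: Fixed open wooden stock tray: outside 132 (x) x 156 (y) x 20 mm high, walls and floor 6 mm thick: floor inside 120 x 144 mm, 6 mm above the bench. Origin under its centre. Stock keeps to its +y half; the -y half is empty. Already holds two large lid knobs, upright, near x = -28 and +28 mm, y = +45 mm.
- tray_small: Fixed open wooden stock tray: outside 132 (x) x 156 (y) x 20 mm high, walls and floor 6 mm thick: floor inside 120 x 144 mm, 6 mm above the bench. Origin under its centre. Stock keeps to its +y half; the -y half is empty. Already holds two small lid knobs, upright, near x = -28 and +28 mm, y = +45 mm.
- tray_collar: Fixed open wooden stock tray: outside 132 (x) x 156 (y) x 20 mm high, walls and floor 6 mm thick: floor inside 120 x 144 mm, 6 mm above the bench. Origin under its centre. Stock keeps to its +y half; the -y half is empty. Already holds one collar, flat, near x = 0, y = +45 mm.
- tray_handle: Fixed open wooden stock tray: outside 132 (x) x 156 (y) x 20 mm high, walls and floor 6 mm thick: floor inside 120 x 144 mm, 6 mm above the bench. Origin under its centre. Stock keeps to its +y half; the -y half is empty. Already holds one side handle, flat, long side along the tray's x, near x = 0, y = +47 mm (covers y +26 to +67 mm).
- bowl: Finished copper sugar bowl, open, 84 mm across the rim, 36 mm high, loose, standing upright among the fittings. Origin: centre of its underside. Also among them lie a fixed steel bench block (56 x 56 x 26 mm) and a square steel chasing punch (about 100 mm long, 9 mm thick); a hammer lies in front of the robot (x below 0.36 m).
Mind the look-alikes: they are no part of the job. Leave any blue or grey look-alike of the knob_large alone.

How it is judged:
By the outcome, as a careful person would: the job done as asked, in the order asked, and still so for the second after the job is handed in, with the robot touching nothing.
It also fails if it takes over 125 s, if anything falls off the work surface, if the arm or the gripper's body presses on something with over 40 N, if the wrist force passes 120 N, or if a joint passes its speed limit or range.

## Working session

There is one attempt and no reset: what is moved stays moved. The work goes in short steps, Python scripts to look and compute and a tool call to move; the robot and the scene stay as the last step left them, time stands still between calls to the robot, and variables do not carry over. Pictures are saved under pics/ and viewed, at most 14 in all, crops included, and the job is handed in when it is done.

Besides the shell and the picture viewer there is one more tool, called after "Request:" as name(argument=value, ...) on one line, values as JSON. step_arm: Moves the arm, as the interface text tells. Shifts and turns lie within -1 to 1; 1 stands for 0.04 m of shift or 10 degrees of turn. Its arguments: {"type":"object","properties":{"increments":{"type":"array"},"newtons":{"type":"number"}},"required":["increments"]}

```bash
mkdir -p pics
cat > h.py <<'E'
from cell import *
import numpy as np, cv2
def cloud(d):
    z=d["z_map"];K=d["K"];v,u=np.mgrid[0:400,0:640]
    p=np.stack([(u-K[0,2])/K[0,0]*z,(v-K[1,2])/K[1,1]*z,z],-1)
    P=p@np.array(d["rotation"]).T+np.array(d["position"]); P[z==0]=np.nan
    return P
E
python3 - <<'E'
from h import *
for n in("top","scene"):
    d=get_image(n);P=cloud(d)
    np.savez(f"{n}.npz",P=P,im=d["image"])
    cv2.imwrite(f"pics/{n}0.png",cv2.resize(d["image"][:,:,::-1],(800,500)))
    print(n,d["position"],np.round(d["rotation"],2).tolist(),d["K"][0,0])
    for q in["knob_large","knob_small_a","collar","handle","tray_large","tray_small","tray_collar","tray_handle","bowl"]:
        for r in recognise(q,d):
            a,b,c,e=r["rect"];u,v=int((a+c)/2),int((b+e)/2)
            print(q,round(r["p"],2),np.round(r["rect"]).astype(int).tolist(),np.round(P[min(v,399),min(u,639)],3))
s=get_state();print(s["time_s"],s["ee_pos"],np.round(s["tcp_rot"],3).tolist(),s["finger_gap"])
E
```

```text
top [0.38027383 0.01587452 0.86338392] [[-0.06, -0.98, 0.2], [-1.0, 0.06, -0.01], [-0.0, -0.2, -0.98]] 372.2547505853135
knob_large 0.64 [296, 280, 311, 297] [0.37  0.072 0.051]
knob_large 0.63 [254, 228, 266, 242] [0.492 0.161 0.047]
knob_large 0.53 [173, 237, 245, 301] [0.425 0.286 0.008]
knob_small_a 0.55 [368, 150, 379, 154] [ 0.675 -0.107  0.029]
knob_small_a 0.42 [279, 201, 290, 210] [0.56  0.109 0.021]
knob_small_a 0.31 [378, 180, 398, 210] [ 0.573 -0.135 -0.002]
collar 0.66 [273, 142, 289, 162] [0.699 0.116 0.001]
handle 0.71 [375, 180, 395, 209] [ 0.576 -0.128 -0.002]
tray_large 0.69 [417, 151, 491, 212] [ 0.596 -0.294  0.005]
tray_small 0.88 [426, 220, 501, 278] [ 0.434 -0.296  0.005]
tray_collar 0.68 [168, 235, 244, 299] [0.43  0.294 0.01 ]
bowl 0.97 [314, 176, 348, 211] [ 0.586 -0.002  0.002]
scene [ 0.97426333 -0.46674092  0.4344039 ] [[0.73, 0.36, -0.58], [0.69, -0.37, 0.63], [0.01, -0.85, -0.52]] 366.78677629713576
knob_large 0.81 [318, 163, 330, 184] [0.453 0.103 0.033]
knob_large 0.5 [351, 165, 364, 184] [0.51  0.156 0.031]
knob_large 0.49 [287, 160, 299, 184] [0.384 0.063 0.025]
knob_small_a 0.7 [327, 263, 338, 284] [ 0.683 -0.125  0.017]
knob_small_a 0.53 [359, 189, 368, 202] [0.572 0.1   0.023]
collar 0.81 [408, 215, 426, 231] [0.697 0.119 0.   ]
collar 0.56 [381, 151, 461, 198] [0.595 0.308 0.006]
handle 0.74 [267, 239, 301, 261] [ 0.565 -0.127 -0.001]
tray_large 0.68 [139, 260, 281, 370] [ 0.603 -0.304  0.005]
tray_large 0.55 [382, 153, 463, 198] [0.602 0.305 0.007]
tray_small 0.66 [105, 222, 221, 302] [ 0.444 -0.299  0.005]
tray_collar 0.63 [328, 140, 402, 174] [0.434 0.289 0.006]
tray_handle 0.98 [383, 153, 461, 198] [0.6   0.304 0.006]
bowl 0.73 [314, 199, 352, 231] [0.561 0.015 0.006]
1.0 [0.21207314 0.48024515 0.24830637] [[-0.915, 0.404, 0.0], [0.404, 0.915, 0.0], [-0.0, 0.0, -1.0]] 0.08540454933070248
```

View pics/top0.png

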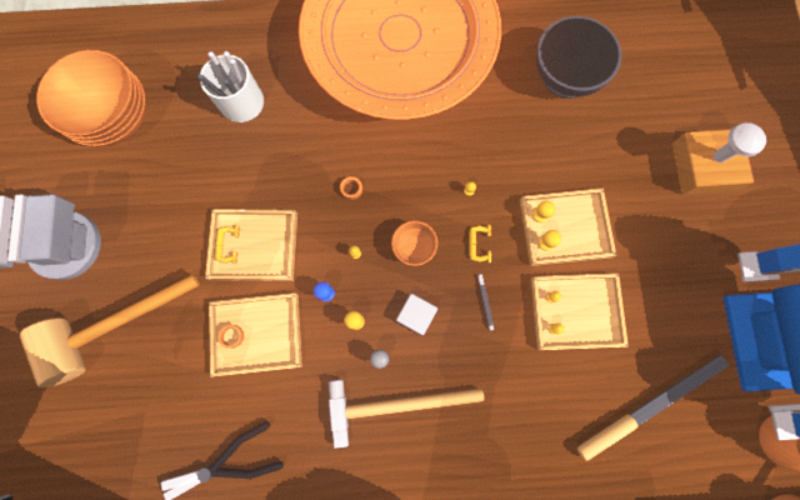

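View pics/scene0.png

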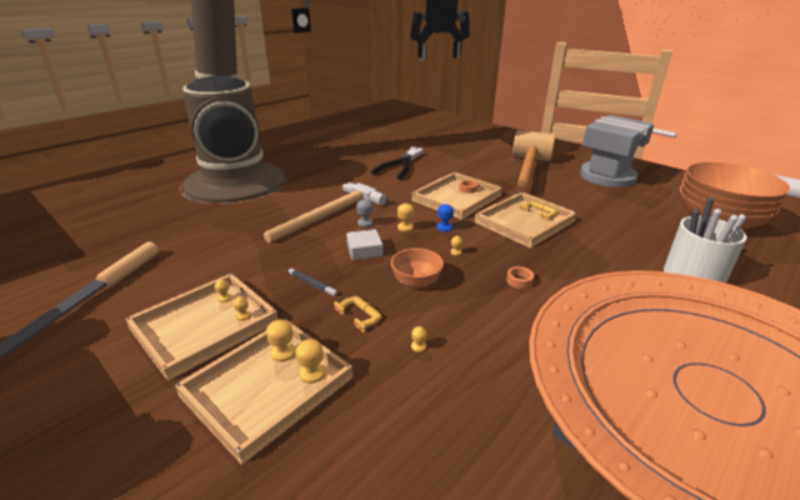

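The top view (800 px wide) shows the gold large knob at (355,320). The small knobs are at (470,187) and (355,252), the collar at (350,187), the handle at (480,243) and the bowl at (415,243). The trays are large (567,227), small (578,312), handle (250,244) and collar (253,335). The blue and grey look-alikes are at (324,291) and (379,358). Next I'll measure more precisely.

```bash
cat > m.py <<'E'
from h import *
from scipy.optimize import least_squares
def analyse(Ds):
    pts=[];cols=[]
    for d in Ds:
        P=cloud(d).reshape(-1,3);im=d["image"].reshape(-1,3)
        ok=np.isfinite(P[:,0]);pts.append(P[ok]);cols.append(im[ok])
    return pts,cols
def circ(p,R):
    f=lambda c:np.hypot(*(p[:,:2]-c).T)-R
    r=least_squares(f,p[:,:2].mean(0),loss="soft_l1",f_scale=.001)
    return r.x,np.abs(f(r.x)).mean()
E
python3 - <<'E'
from m import *
Ds=[get_image("top"),get_image("scene")]
pts,cols=analyse(Ds)
near={"large":(.445,.085,.03,.040,.016),"smA":(.675,-.107,.019,.026,.010),"smB":(.56,.109,.019,.026,.010),"collar":(.68,.117,.003,.016,.021),"blue":(.5,.155,.03,.04,.016),"grey":(.38,.068,.03,.04,.016),"bowl":(.58,0,.030,.036,.042)}
for k,(x,y,z0,z1,R) in near.items():
    for i,p in enumerate(pts):
        s=p[(np.hypot(p[:,0]-x,p[:,1]-y)<R+.03)&(p[:,2]>.006)]
        b=s[(s[:,2]>z0)&(s[:,2]<z1)]
        t=s[s[:,2]>s[:,2].max()-.004] if len(s) else s
        print(k,i,len(s),len(b),"fit",np.round(circ(b,R)[0],4) if len(b)>3 else None,"topmean",np.round(t.mean(0),4),"mid",np.round((s.min(0)+s.max(0))/2,4)) if len(s) else print(k,i,"none")
for k,(x,y) in {"tl":(.596,-.294),"ts":(.434,-.296),"tc":(.43,.29),"th":(.6,.304)}.items():
    for i,p in enumerate(pts):
        s=p[(abs(p[:,0]-x)<.1)&(abs(p[:,1]-y)<.11)]
        w=s[(s[:,2]>.017)&(s[:,2]<.023)]
        f=s[(s[:,2]>.004)&(s[:,2]<.008)]
        print(k,i,len(w),cv2.minAreaRect((w[:,:2]*1000).astype(np.float32)),"floor",np.median(f,0).round(3),len(f))
for n,(x,y) in {"handle":(.576,-.125),"punch":(.5,-.13),"block":(.46,-.01)}.items():
  for i,p in enumerate(pts):
    s=p[(np.hypot(p[:,0]-x,p[:,1]-y)<.065)&(p[:,2]>.005)]
    print(n,i,len(s),s[:,2].max().round(4) if len(s) else 0,cv2.minAreaRect((s[:,:2]*1000).astype(np.float32)) if len(s) else 0)
for i,p in enumerate(pts):
    q=p[(abs(p[:,0]-.5)<.15)&(abs(p[:,1])<.18)];print("table z",np.median(q[:,2]),np.std(q[abs(q[:,2])<.01,2]))
im=Ds[0]["image"][110:310,160:510];cv2.imwrite("pics/c1.png",cv2.resize(im[:,:,::-1],(800,457),interpolation=cv2.INTER_CUBIC))
E
```

```text
large 0 174 14 fit [0.4422 0.1144] topmean [0.4418 0.1135 0.05  ] mid [0.4417 0.1136 0.0303]
large 1 188 47 fit [0.443  0.1144] topmean [0.4455 0.1111 0.0478] mid [0.4445 0.11   0.0281]
smA 0 64 10 fit [ 0.6807 -0.1158] topmean [ 0.6802 -0.1162  0.0332] mid [ 0.6791 -0.1152  0.0211]
smA 1 149 44 fit [ 0.681  -0.1152] topmean [ 0.6825 -0.1181  0.0313] mid [ 0.6826 -0.1167  0.0199]
smB 0 65 8 fit [0.5702 0.1098] topmean [0.5691 0.1092 0.0325] mid [0.5685 0.1102 0.0206]
smB 1 90 25 fit [0.5705 0.1106] topmean [0.5719 0.1088 0.0327] mid [0.572  0.1085 0.0204]
collar 0 129 87 fit [0.697  0.1118] topmean [0.6979 0.1126 0.0176] mid [0.6968 0.1114 0.0131]
collar 1 208 193 fit [0.6993 0.1112] topmean [0.6996 0.1105 0.0151] mid [0.6992 0.1115 0.0116]
blue 0 184 10 fit [0.4977 0.1676] topmean [0.4968 0.1669 0.0497] mid [0.4969 0.1666 0.0292]
blue 1 197 49 fit [0.4975 0.167 ] topmean [0.5005 0.165  0.0479] mid [0.5001 0.1634 0.0278]
grey 0 172 4 fit [0.3721 0.072 ] topmean [0.371  0.072  0.0505] mid [0.3724 0.0711 0.0424]
grey 1 182 48 fit [0.3729 0.0714] topmean [0.3762 0.0691 0.0476] mid [0.37
[... 1498 characters left out ...]
35 0.0134 ((560.7521362304688, -125.13546752929688), (41.56666564941406, 98.70487213134766), 84.18949890136719)
punch 0 240 0.0146 ((498.7637634277344, -119.85215759277344), (37.54765319824219, 125.83120727539062), 85.64253997802734)
punch 1 249 0.0125 ((499.1806945800781, -121.0591812133789), (38.02726745605469, 125.27655792236328), 84.74087524414062)
block 0 630 0.0301 ((447.925537109375, -11.361133575439453), (77.16956329345703, 72.43252563476562), 57.42655563354492)
block 1 523 0.027 ((448.1170654296875, 0.3955879211425781), (55.978267669677734, 58.93722152709961), 58.19815444946289)
table z 0.00047291596106269207 0.0019688704131276746
table z -0.0004906015124779839 0.0021719041323264464
```

View pics/c1.png

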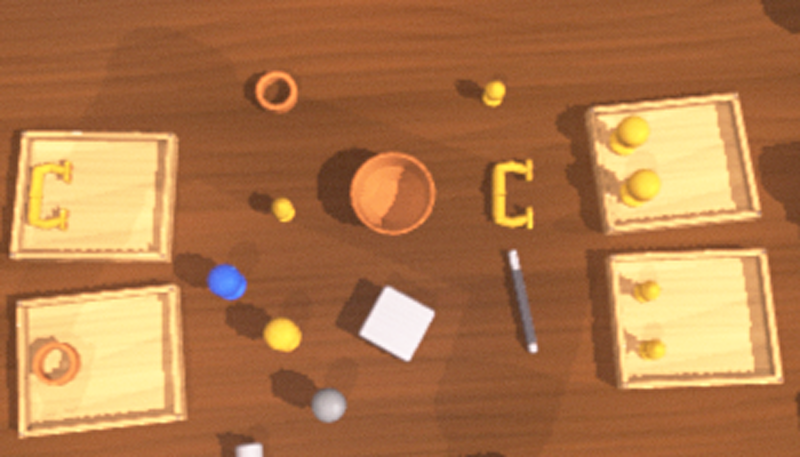

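Run:
```python
from m import *
Ds=[get_image("top"),get_image("scene")]
pts,cols=analyse(Ds)
for k,(x,y) in {"tl":(.600,-.294),"ts":(.434,-.296),"tc":(.43,.294),"th":(.598,.304)}.items():
    for i,p in enumerate(pts):
        f=p[(abs(p[:,0]-x)<.075)&(abs(p[:,1]-y)<.088)&(p[:,2]>.012)&(p[:,2]<.024)]
        def c(v):# box outline fit: keep points near the wall centreline
            a=v[2];d=(f[:,:2]-v[:2])@np.array([[np.cos(a),-np.sin(a)],[np.sin(a),np.cos(a)]])
            return np.maximum(abs(d[:,0])-.063,abs(d[:,1])-.075)
        r=least_squares(c,[x,y,0],loss="soft_l1",f_scale=.002,x_scale=[.01,.01,.1])
        print(k,i,len(f),r.x[:2].round(4),np.degrees(r.x[2]).round(2),np.abs(c(r.x)).mean().round(4))
for n,(x,y) in {"handle":(.576,-.128)}.items():
  for i,(p,c) in enumerate(zip(pts,cols)):
    h=cv2.cvtColor(c[None],cv2.COLOR_RGB2HSV)[0]
    m=(np.hypot(p[:,0]-x,p[:,1]-y)<.06)&(h[:,0]>18)&(h[:,0]<32)&(h[:,1]>150)&(p[:,2]>.003)
    s=p[m];print(n,len(s),cv2.minAreaRect((s[:,:2]*1000).astype(np.float32)),s[:,2].max())
    b=s[(s[:,1]>s[:,1].max()-.012)&(s[:,2]>.008)];f=np.polyfit(b[:,0],b[:,1],1);print("bar",b.mean(0).round(4),b[:,:2].min(0).round(4),b[:,:2].max(0).round(4),np.degrees(np.arctan(f[0])))
p=pts[0];s=p[(p[:,1]<-.4)&(p[:,2]>.03)&(p[:,0]<.66)];print("right clutter",s[:,1].max(),s.max(0),s.min(0))
```

```text
tl 0 825 [ 0.5927 -0.2925] 2.14 0.0031
tl 1 2020 [ 0.5963 -0.295 ] 2.59 0.0047
ts 0 807 [ 0.4332 -0.292 ] -1.43 0.0021
ts 1 1408 [ 0.4363 -0.2947] -1.26 0.0027
tc 0 960 [0.4295 0.2931] 2.35 0.0066
tc 1 551 [0.4328 0.2916] 2.41 0.0072
th 0 1061 [0.5954 0.2986] -4.0 0.0071
th 1 774 [0.5992 0.2982] -4.34 0.0056
handle 196 ((572.4396362304688, -125.69203186035156), (37.56867218017578, 69.522216796875), 84.67826843261719) 0.015484908816249199
bar [ 0.5706 -0.1128  0.0107] [ 0.5407 -0.1183] [ 0.6013 -0.1066] -2.6620764673459223
handle 105 ((575.7243041992188, -128.3109893798828), (34.12248611450195, 62.00742721557617), 83.99995422363281) 0.014268333329499394
bar [ 0.5778 -0.1152  0.0096] [ 0.5486 -0.1207] [ 0.6029 -0.1096] -6.185351248537481
right clutter -0.5236233949518305 [ 0.65995055 -0.52362339  0.17899094] [ 0.10313764 -0.66523677  0.03004684]
```

Request:
step_arm(increments=[[0, 0, 0, -0.8, 0.0], [0, 0, 0, -0.8, 0.0], [0, 0, 0, -0.78, 0.0], [0, 0, 0, 0, 0.0]], newtons=40)

```text
time_s: 1.7
ee_pos: [0.2121, 0.4802, 0.2483]
tcp_rot: [[-1.0, 0.002, -0.0], [0.002, 1.0, -0.0], [0.0, -0.0, -1.0]]
ft_force: [-0.2, 0.4, -0.3]
finger_gap: 0.0426
gripper_force: 0.0
```

Request:
step_arm(increments=[[-0.58, -0.92, 0.32, 0, -0.3], [-0.58, -0.92, 0.32, 0, -0.3], [-0.58, -0.92, 0.32, 0, -0.3], [-0.58, -0.92, 0.32, 0, -0.3], [-0.58, -0.92, 0.32, 0, -0.3], [-0.58, -0.92, 0.32, 0, -0.3], [-0.58, -0.92, 0.32, 0, -0.3], [-0.58, -0.92, 0.32, 0, -0.3], [-0.58, -0.92, 0.32, 0, -0.3], [-0.54, -0.87, 0.32, 0, -0.3], [0, 0, 0, 0, -0.3], [0, 0, 0, 0, -0.3]])

```text
time_s: 3.2
ee_pos: [0.4422, 0.1143, 0.1204]
tcp_rot: [[-1.0, 0.002, -0.0], [0.002, 1.0, 0.0], [0.0, 0.0, -1.0]]
ft_force: [0.1, -0.1, 0.6]
finger_gap: 0.0555
gripper_force: 0.0
```

Request:
step_arm(increments=[[0, 0, 0.8, 0, -0.3], [0, 0, 0.8, 0, -0.3], [0, 0, 0.6, 0, -0.3], [0, 0, 0, 0, -0.3], [0, 0, 0, 0, 0.5], [0, 0, 0, 0, 0.5], [0, 0, 0, 0, 0.5], [0, 0, 0, 0, 0.5]], newtons=40)

```text
time_s: 4.2
ee_pos: [0.4432, 0.1149, 0.0338]
tcp_rot: [[-1.0, 0.0, 0.002], [0.0, 1.0, 0.002], [-0.002, 0.002, -1.0]]
ft_force: [-1.5, 2.9, 6.3]
finger_gap: 0.0306
gripper_force: 39.6
```

Request:
step_arm(increments=[[0, 0, -0.7, 0, 0.5], [0, 0, -0.8, 0, 0.5], [0, 0, -0.7, 0, 0.5], [-0.34, -0.99, 0, 0, 0.5], [-0.34, -0.99, 0, 0, 0.5], [-0.34, -0.99, 0, 0, 0.5], [-0.34, -0.99, 0, 0, 0.5], [-0.34, -0.99, 0, 0, 0.5], [-0.34, -0.99, 0, 0, 0.5], [-0.34, -0.99, 0, 0, 0.5], [-0.34, -0.99, 0, 0, 0.5], [-0.34, -0.99, 0, 0, 0.5]])

```text
time_s: 5.7
ee_pos: [0.5648, -0.2438, 0.1205]
tcp_rot: [[-1.0, 0.001, 0.0], [0.001, 1.0, -0.0], [-0.0, -0.0, -1.0]]
ft_force: [1.3, 0.8, -1.8]
finger_gap: 0.0308
gripper_force: 40.3
```

Request:
step_arm(increments=[[-0.38, -0.98, 0, 0, 0.5], [-0.38, -0.98, 0, 0, 0.5], [0, 0, 0, 0, 0.5], [0, 0, 0, 0, 0.5]])

```text
time_s: 6.2
ee_pos: [0.5944, -0.3204, 0.12]
tcp_rot: [[-1.0, 0.001, -0.001], [0.001, 1.0, 0.001], [0.001, 0.001, -1.0]]
ft_force: [0.5, 0.4, -1.0]
finger_gap: 0.0305
gripper_force: 40.3
```

Request:
step_arm(increments=[[0, 0, 0.7, 0, 0.5], [0, 0, 0.7, 0, 0.5], [0, 0, 0.45, 0, 0.5], [0, 0, 0.1, 0, 0.5], [0, 0, 0, 0, 0.5], [0, 0, 0, 0, 0.5]])

```text
time_s: 6.95
ee_pos: [0.5956, -0.321, 0.0436]
tcp_rot: [[-1.0, 0.0, 0.002], [0.0, 1.0, -0.001], [-0.002, -0.001, -1.0]]
ft_force: [-0.7, -0.4, -0.9]
finger_gap: 0.0305
gripper_force: 40.3
```

Run:
```python
from h import *
d=get_image("scene");im=d["image"][160:400,100:420];cv2.imwrite("pics/p1.png",cv2.resize(im[:,:,::-1],(800,600),interpolation=cv2.INTER_CUBIC))
print(get_state()["ft_force"])
```

```text
[ 0.49186787 -0.18319912 -1.37626629]
```

View pics/p1.png

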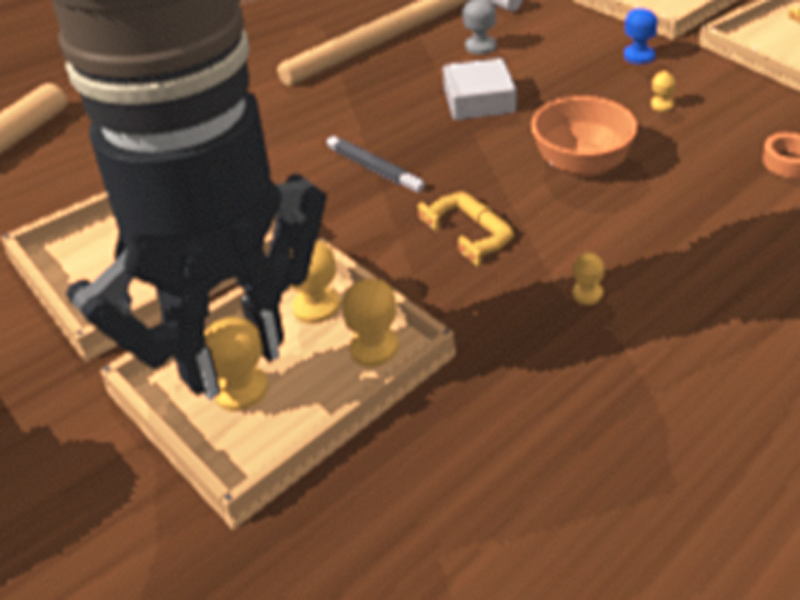

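The large knob (240,360) hangs upright just above its tray floor. It is clear of the stock knobs at (315,280) and (370,320). I'll lower it slightly, release and lift.

Request:
step_arm(increments=[[0, 0, 0.05, 0, 0.5], [0, 0, 0, 0, 0.5], [0, 0, 0, 0, 0.15], [0, 0, 0, 0, 0.0], [0, 0, 0, 0, 0.0], [0, 0, -0.4, 0, 0.0], [0, 0, -0.8, 0, 0.0], [0, 0, -0.8, 0, 0.2], [0, 0, 0, 0, 0.3], [0, 0, 0, 0, 0.3]])

```text
time_s: 8.25
ee_pos: [0.5949, -0.3207, 0.1206]
tcp_rot: [[-1.0, 0.0, 0.0], [0.0, 1.0, -0.0], [-0.0, -0.0, -1.0]]
ft_force: [0.2, 0.2, -0.6]
finger_gap: 0.0298
gripper_force: 0.0
```

Request:
step_arm(increments=[[-0.36, 0.86, 0, 0, 0.2], [-0.36, 0.86, 0, 0, 0.2], [-0.36, 0.86, 0, 0, 0.2], [-0.36, 0.86, 0, 0, 0.2], [-0.36, 0.86, 0, 0, 0.2], [-0.35, 0.83, 0, 0, 0.2], [0, 0, 0.5, 0, 0.2], [0, 0, 0, 0, 0.2], [0, 0, 0, 0, 0.2]])

```text
time_s: 9.38
ee_pos: [0.6805, -0.1158, 0.0999]
tcp_rot: [[-1.0, 0.001, -0.001], [0.001, 1.0, 0.0], [0.001, 0.0, -1.0]]
ft_force: [-0.2, 0.6, 0.3]
finger_gap: 0.0344
gripper_force: 0.0
```

Request:
step_arm(increments=[[0, 0, 0.8, 0, 0.2], [0, 0, 0.8, 0, 0.2], [0, 0, 0.35, 0, 0.2], [0, 0, 0, 0, 0.2], [0, 0, 0, 0, 0.8], [0, 0, 0, 0, 0.8], [0, 0, 0, 0, 0.8], [0, 0, 0, 0, 0.8]], newtons=30)

```text
time_s: 10.38
ee_pos: [0.6819, -0.1157, 0.0238]
tcp_rot: [[-1.0, 0.0, 0.002], [0.0, 1.0, -0.001], [-0.002, -0.001, -1.0]]
ft_force: [-1.1, -0.8, 5.3]
finger_gap: 0.0183
gripper_force: 29.7
```

Request:
step_arm(increments=[[0, 0, -0.7, 0, 0.8], [0, 0, -0.9, 0, 0.8], [0, 0, -0.9, 0, 0.8], [0.78, -0.725, 0, 0, 0.8], [0.78, -0.725, 0, 0, 0.8], [0.78, -0.725, 0, 0, 0.8], [0.78, -0.725, 0, 0, 0.8], [0.78, -0.725, 0, 0, 0.8], [0.78, -0.725, 0, 0, 0.8], [0.78, -0.725, 0, 0, 0.8], [0, 0, 0, 0, 0.8], [0, 0, 0, 0, 0.8]])

```text
time_s: 11.88
ee_pos: [0.4627, -0.3183, 0.1223]
tcp_rot: [[-1.0, 0.001, 0.0], [0.001, 1.0, 0.0], [-0.0, 0.0, -1.0]]
ft_force: [0.8, -0.2, 0.5]
finger_gap: 0.0184
gripper_force: 29.5
```

Request:
step_arm(increments=[[0, 0, 0.8, 0, 0.8], [0, 0, 0.8, 0, 0.8], [0, 0, 0.5, 0, 0.8], [0, 0, 0.15, 0, 0.8], [0, 0, 0, 0, 0.8], [0, 0, 0.03, 0, 0.8], [0, 0, 0, 0, 0.8]])

```text
time_s: 12.75
ee_pos: [0.463, -0.3187, 0.0319]
tcp_rot: [[-1.0, 0.0, 0.001], [0.0, 1.0, -0.001], [-0.001, -0.001, -1.0]]
ft_force: [-0.0, 0.4, -0.6]
finger_gap: 0.0186
gripper_force: 29.5
```

Request:
step_arm(increments=[[0, 0, 0, 0, 0.45], [0, 0, 0, 0, 0.3], [0, 0, 0, 0, 0.3], [0, 0, -0.4, 0, 0.3], [0, 0, -0.9, 0, 0.3], [0, 0, -0.9, 0, 0.3], [0, 0, 0, 0, 0.3], [0, 0, 0, 0, 0.3]])

```text
time_s: 13.75
ee_pos: [0.4625, -0.3184, 0.1194]
tcp_rot: [[-1.0, 0.0, 0.0], [0.0, 1.0, -0.0], [-0.0, -0.0, -1.0]]
ft_force: [-0.0, 0.1, -0.4]
finger_gap: 0.0299
gripper_force: 0.0
```

Run:
```python
from h import *
d=get_image("scene");im=d["image"][160:400,60:380];cv2.imwrite("pics/p2.png",cv2.resize(im[:,:,::-1],(800,600),interpolation=cv2.INTER_CUBIC))
```

```text
(no output)
```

View pics/p2.png

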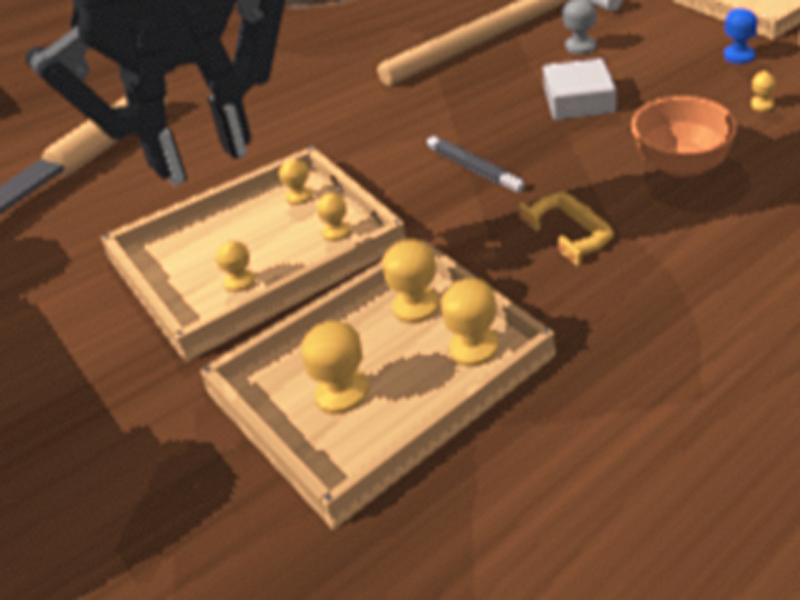

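Both knobs stand upright in their trays, large at (335,365) and small at (235,265). Next is small knob b.

Request:
step_arm(increments=[[-0.245, 0.974, 0, 0, 0.2], [-0.245, 0.974, 0, 0, 0.2], [-0.245, 0.974, 0, 0, 0.2], [-0.245, 0.974, 0, 0, 0.2], [-0.245, 0.974, 0, 0, 0.2], [-0.245, 0.974, 0, 0, 0.2], [-0.245, 0.974, 0, 0, 0.2], [-0.245, 0.974, 0, 0, 0.2], [-0.245, 0.974, 0, 0, 0.2], [-0.245, 0.974, 0, 0, 0.2], [-0.245, 0.974, 0, 0, 0.2], [0, 0, 0, 0, 0.2]])

```text
time_s: 15.3
ee_pos: [0.5701, 0.1123, 0.1176]
tcp_rot: [[-1.0, -0.003, -0.002], [-0.003, 1.0, -0.0], [0.002, -0.0, -1.0]]
ft_force: [-0.6, 0.7, -0.6]
finger_gap: 0.0337
gripper_force: 0.0
```

Request:
step_arm(increments=[[0, 0, 0.3, 0, 0.2], [0, 0, 0, 0, 0.2]])

```text
time_s: 15.55
ee_pos: [0.5692, 0.1089, 0.1052]
tcp_rot: [[-1.0, 0.002, -0.003], [0.002, 1.0, -0.001], [0.003, -0.001, -1.0]]
ft_force: [0.0, -0.7, -0.7]
finger_gap: 0.0342
gripper_force: 0.0
```

Request:
step_arm(increments=[[-0.02, 0.02, 0.8, 0, 0.2], [0, 0, 0.8, 0, 0.2], [0, 0, 0.5, 0, 0.2], [0, 0, 0, 0, 0.2], [0, 0, 0, 0, 0.8], [0, 0, 0, 0, 0.8], [0, 0, 0, 0, 0.8], [0, 0, 0, 0, 0.8]])

```text
time_s: 16.55
ee_pos: [0.5718, 0.1109, 0.0238]
tcp_rot: [[-1.0, 0.0, 0.001], [0.0, 1.0, 0.0], [-0.001, 0.0, -1.0]]
ft_force: [-0.1, 0.1, 2.1]
finger_gap: 0.0183
gripper_force: 29.4
```

Request:
step_arm(increments=[[0, 0, -0.7, 0, 0.8], [0, 0, -0.9, 0, 0.8], [0, 0, -0.9, 0, 0.8], [0, 0, 0, 0, 0.8]])

```text
time_s: 17.05
ee_pos: [0.5731, 0.1113, 0.1265]
tcp_rot: [[-1.0, 0.0, 0.006], [0.0, 1.0, 0.001], [-0.006, 0.001, -1.0]]
ft_force: [-0.1, -0.3, -1.1]
finger_gap: 0.0186
gripper_force: 29.4
```

Request:
step_arm(increments=[[0.375, -0.973, 0, 0, 0.8], [0.375, -0.973, 0, 0, 0.8], [0.375, -0.973, 0, 0, 0.8], [0.375, -0.973, 0, 0, 0.8], [0.375, -0.973, 0, 0, 0.8], [0.375, -0.973, 0, 0, 0.8], [0.375, -0.973, 0, 0, 0.8], [0.375, -0.973, 0, 0, 0.8], [0.375, -0.973, 0, 0, 0.8], [0.375, -0.973, 0, 0, 0.8], [0.375, -0.973, 0, 0, 0.8], [0, 0, 0, 0, 0.8]])

```text
time_s: 18.55
ee_pos: [0.4048, -0.3189, 0.122]
tcp_rot: [[-1.0, 0.004, -0.001], [0.004, 1.0, 0.001], [0.001, 0.001, -1.0]]
ft_force: [0.9, 1.0, -0.3]
finger_gap: 0.0184
gripper_force: 29.5
```

Request:
step_arm(increments=[[0, 0, 0.4, 0, 0.8], [0, 0, 0, 0, 0.8], [0, 0, 0, 0, 0.8]])

```text
time_s: 18.92
ee_pos: [0.4062, -0.3162, 0.1066]
tcp_rot: [[-1.0, -0.001, -0.001], [-0.001, 1.0, 0.001], [0.001, 0.001, -1.0]]
ft_force: [-1.0, -0.5, -0.9]
finger_gap: 0.0186
gripper_force: 29.5
```

Lower to about 0.0315.

Request:
step_arm(increments=[[0, 0, 0.8, 0, 0.8], [0, 0, 0.6, 0, 0.8], [0, 0, 0.35, 0, 0.8], [0, 0, 0.1, 0, 0.8], [0, 0, 0, 0, 0.8], [0, 0, 0, 0, 0.8]])

```text
time_s: 19.68
ee_pos: [0.4067, -0.3176, 0.034]
tcp_rot: [[-1.0, 0.0, 0.001], [0.0, 1.0, -0.001], [-0.001, -0.001, -1.0]]
ft_force: [-0.3, -0.8, -0.9]
finger_gap: 0.0183
gripper_force: 29.5
```

Request:
step_arm(increments=[[0, 0, 0.07, 0, 0.8], [0, 0, 0, 0, 0.8], [0, 0, 0, 0, 0.45], [0, 0, 0, 0, 0.3], [0, 0, 0, 0, 0.3], [0, 0, -0.4, 0, 0.3], [0, 0, -0.9, 0, 0.3], [0, 0, -0.9, 0, 0.3], [0, 0, 0, 0, 0.3], [0, 0, 0, 0, 0.4]])

```text
time_s: 20.92
ee_pos: [0.4061, -0.3172, 0.1186]
tcp_rot: [[-1.0, 0.0, 0.0], [0.0, 1.0, -0.0], [-0.0, -0.0, -1.0]]
ft_force: [-0.0, 0.1, -0.2]
finger_gap: 0.026
gripper_force: 0.0
```

Run:
```python
from h import *
d=get_image("scene");im=d["image"][160:400,60:380];cv2.imwrite("pics/p3.png",cv2.resize(im[:,:,::-1],(800,600),interpolation=cv2.INTER_CUBIC))
```

```text
(no output)
```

View pics/p3.png

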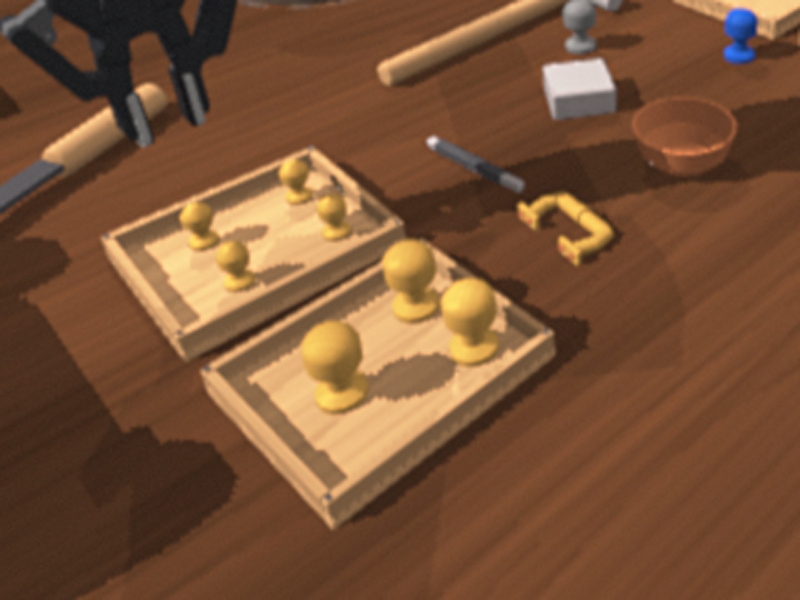

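Both small knobs stand upright in their tray, at (197,225) and (235,265). Next is the handle.

Request:
step_arm(increments=[[-0.7, 0.845, 0, 0, 0.4], [-0.7, 0.845, 0, 0, 0.4], [-0.7, 0.845, 0, 0, 0.4], [-0.7, 0.845, 0, 0, 0.4], [-0.7, 0.845, 0, 0, 0.4], [-0.71, 0.845, 0, 0, 0.4], [0, 0, 0, 0.55, 0.4], [0, 0, 0.8, 0, 0.4], [0, 0, 0.7, 0, 0.4], [0, 0, 0, 0, 0.4], [0, 0, 0, 0, 0.4]])

```text
time_s: 22.35
ee_pos: [0.5746, -0.1145, 0.0586]
tcp_rot: [[-0.995, 0.096, -0.0], [0.096, 0.995, 0.0], [0.0, 0.0, -1.0]]
ft_force: [0.4, -0.1, -0.1]
finger_gap: 0.0254
gripper_force: 0.0
```

Run:
```python
from h import *
d=get_image("scene");im=d["image"][180:300,230:390];cv2.imwrite("pics/p4.png",cv2.resize(im[:,:,::-1],(800,600),interpolation=cv2.INTER_CUBIC))
```

```text
(no output)
```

View pics/p4.png

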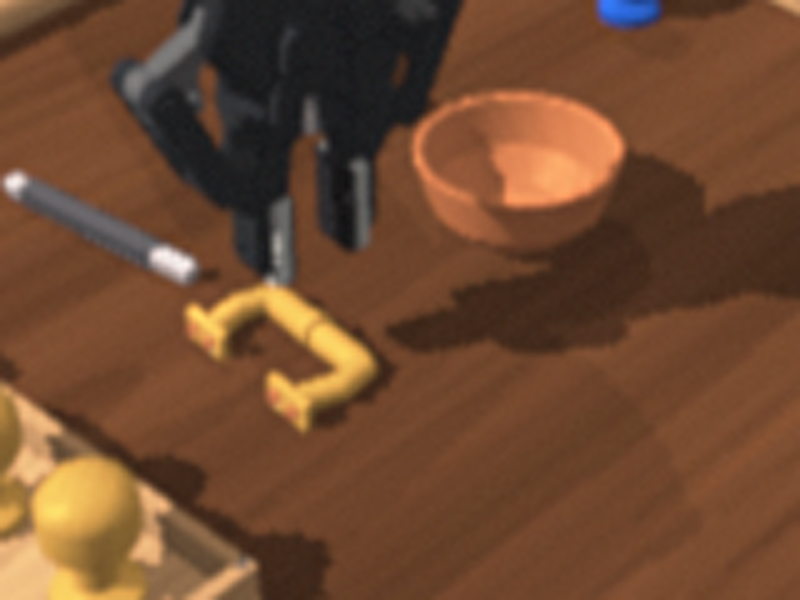

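Request:
step_arm(increments=[[0, 0, 0.5, 0, 0.4], [0, 0, 0.35, 0, 0.4], [0, 0, 0.1, 0, 0.4], [0, 0, 0, 0, 0.4], [0, 0, 0, 0, 0.4]])

```text
time_s: 23.02
ee_pos: [0.575, -0.1146, 0.021]
tcp_rot: [[-0.995, 0.096, 0.001], [0.096, 0.995, -0.0], [-0.001, -0.0, -1.0]]
ft_force: [-0.1, -0.5, -0.5]
finger_gap: 0.0253
gripper_force: 0.0
```

Request:
step_arm(increments=[[0, 0, 0, 0, 1], [0, 0, 0, 0, 1], [0, 0, 0, 0, 1], [0, 0, 0, 0, 1]], newtons=50)

```text
time_s: 23.52
ee_pos: [0.5751, -0.1145, 0.0211]
tcp_rot: [[-0.995, 0.096, 0.001], [0.096, 0.995, -0.0], [-0.001, -0.0, -1.0]]
ft_force: [-0.0, 0.6, 6.4]
finger_gap: 0.009
gripper_force: 50.2
```

Request:
step_arm(increments=[[0, 0, -0.7, 0, 1], [0, 0, -0.9, 0, 1], [0, 0, -0.9, 0, 1], [0, 0, 0, 0, 1], [0.04, 0.9, 0, 0, 1], [0.04, 0.9, 0, 0, 1], [0.04, 0.9, 0, 0, 1], [0.04, 0.9, 0, 0, 1], [0.04, 0.9, 0, 0, 1], [0.04, 0.9, 0, 0, 1], [0.04, 0.9, 0, 0, 1], [0.04, 0.9, 0, 0, 1]])

```text
time_s: 25.02
ee_pos: [0.5888, 0.1744, 0.1184]
tcp_rot: [[-0.995, 0.096, -0.002], [0.096, 0.995, -0.001], [0.002, -0.001, -1.0]]
ft_force: [-0.5, 0.1, -0.5]
finger_gap: 0.0092
gripper_force: 49.4
```

Request:
step_arm(increments=[[0.04, 0.9, 0, 0, 1], [0.04, 0.95, 0, 0, 1], [0.03, 0.95, 0, 0, 1], [0, 0, 0, 0, 1], [0, 0, 0.5, 0, 1], [0, 0, 0.5, 0, 1], [0, 0, 0, 0, 1], [0, 0, 0, 0, 1]])

```text
time_s: 26.02
ee_pos: [0.596, 0.2847, 0.0804]
tcp_rot: [[-0.995, 0.097, -0.0], [0.097, 0.995, -0.0], [0.0, -0.0, -1.0]]
ft_force: [-0.1, 0.6, -0.3]
finger_gap: 0.009
gripper_force: 49.4
```

Run:
```python
from h import *
d=get_image("scene");im=d["image"][100:250,300:500];cv2.imwrite("pics/p5.png",cv2.resize(im[:,:,::-1],(800,600),interpolation=cv2.INTER_CUBIC))
```

```text
(no output)
```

View pics/p5.png

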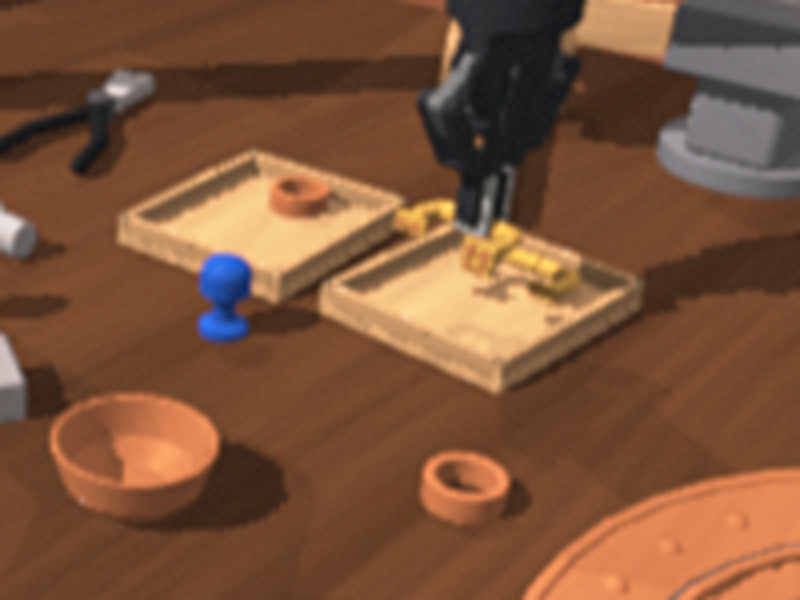

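The handle is held flat above its tray at about (450,230). I'll lower it.

Request:
step_arm(increments=[[0, 0, 0.6, 0, 1], [0, 0, 0.45, 0, 1], [0, 0, 0.2, 0, 1], [0, 0, 0.07, 0, 1], [0, 0, 0, 0, 1], [0, 0, 0, 0, 1]])

```text
time_s: 26.82
ee_pos: [0.5964, 0.2856, 0.0282]
tcp_rot: [[-0.995, 0.096, 0.001], [0.096, 0.995, 0.0], [-0.001, 0.001, -1.0]]
ft_force: [0.2, 0.1, -0.6]
finger_gap: 0.0093
gripper_force: 49.4
```

Request:
step_arm(increments=[[0, 0, 0.02, 0, 1], [0, 0, 0, 0, 0.7], [0, 0, 0, 0, 0.5], [0, 0, 0, 0, 0.5], [0, 0, -0.3, 0, 0.5], [0, 0, -0.8, 0, 0.5], [0, 0, -0.9, 0, 0.5], [0, 0, 0, -0.55, 0.0], [0, 0, 0, 0, -0.3], [0, 0, 0, 0, -0.3]])

```text
time_s: 28.08
ee_pos: [0.5957, 0.2852, 0.1065]
tcp_rot: [[-1.0, 0.002, -0.001], [0.002, 1.0, -0.0], [0.001, -0.0, -1.0]]
ft_force: [0.1, 0.6, -0.8]
finger_gap: 0.0558
gripper_force: 0.0
```

Request:
step_arm(increments=[[-0.51, -0.87, 0, 0, -0.35], [-0.51, -0.87, 0, 0, -0.35], [-0.51, -0.87, 0, 0, -0.35], [-0.51, -0.87, 0, 0, -0.35], [-0.52, -0.86, 0, 0, -0.35], [0, 0, 0, 0, -0.35], [0, 0, 0.8, 0, -0.35], [0, 0, 0.7, 0, -0.35], [0, 0, 0.5, 0, -0.35], [0, 0, 0.14, 0, -0.35], [0, 0, 0, 0, -0.35], [0, 0, 0, 0, -0.35]])

```text
time_s: 29.58
ee_pos: [0.6989, 0.1121, 0.0223]
tcp_rot: [[-1.0, 0.0, 0.002], [0.0, 1.0, 0.0], [-0.002, 0.0, -1.0]]
ft_force: [0.5, -0.1, 0.3]
finger_gap: 0.058
gripper_force: 0.0
```

Request:
step_arm(increments=[[0, 0, 0.04, 0, 0.2], [0, 0, 0, 0, 0.2], [0, 0, 0, 0, 0.2], [0, 0, 0, 0, 0.2]], newtons=30)

```text
time_s: 30.08
ee_pos: [0.6991, 0.1119, 0.0213]
tcp_rot: [[-1.0, 0.0, 0.002], [0.0, 1.0, 0.001], [-0.002, 0.001, -1.0]]
ft_force: [-0.5, 1.0, 5.1]
finger_gap: 0.0406
gripper_force: 30.1
```

Request:
step_arm(increments=[[0, 0, -0.7, 0, 0.2], [0, 0, -0.9, 0, 0.2], [0, 0, -0.9, 0, 0.2], [0.835, 0.486, 0, 0, 0.2], [0.835, 0.486, 0, 0, 0.2], [0.835, 0.486, 0, 0, 0.2], [0.835, 0.486, 0, 0, 0.2], [0.835, 0.486, 0, 0, 0.2], [0.835, 0.486, 0, 0, 0.2], [0.835, 0.486, 0, 0, 0.2], [0.835, 0.486, 0, 0, 0.2], [0, 0, 0, 0, 0.2]])

```text
time_s: 31.58
ee_pos: [0.4295, 0.2682, 0.1201]
tcp_rot: [[-1.0, -0.002, 0.0], [-0.002, 1.0, 0.001], [-0.0, 0.001, -1.0]]
ft_force: [0.1, -0.0, -0.4]
finger_gap: 0.0405
gripper_force: 30.6
```

Request:
step_arm(increments=[[0, 0, 0, 0, 0.2], [0, 0, 0.5, 0, 0.2], [0, 0, 0.5, 0, 0.2], [0, 0, 0, 0, 0.2], [0, 0, 0, 0, 0.2]])

```text
time_s: 32.2
ee_pos: [0.4321, 0.2672, 0.0801]
tcp_rot: [[-1.0, 0.001, 0.001], [0.001, 1.0, 0.0], [-0.001, 0.0, -1.0]]
ft_force: [1.3, 0.6, -0.8]
finger_gap: 0.0401
gripper_force: 30.6
```

Run:
```python
from h import *
d=get_image("scene");im=d["image"][100:250,300:500];cv2.imwrite("pics/p6.png",cv2.resize(im[:,:,::-1],(800,600),interpolation=cv2.INTER_CUBIC))
```

```text
(no output)
```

View pics/p6.png

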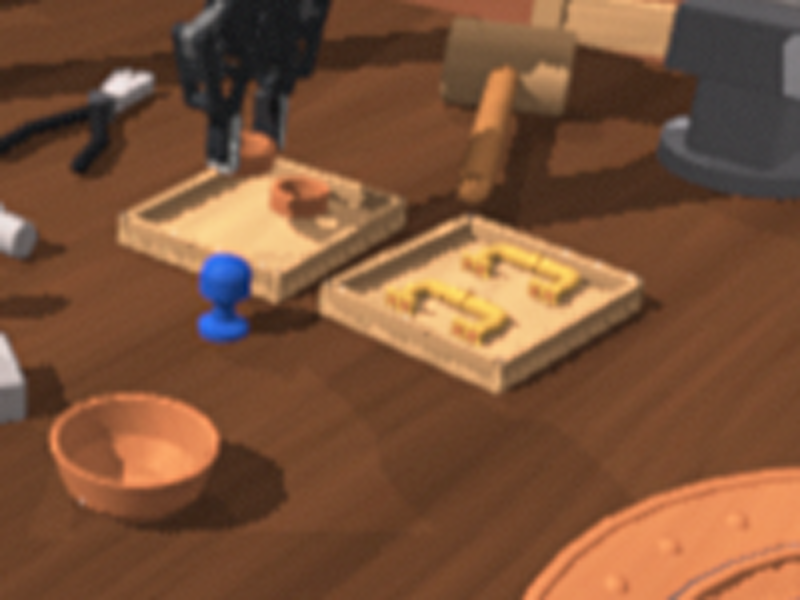

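The handle lies flat in its tray at (450,310) and the collar is held at (250,150). I'll lower the collar.

Request:
step_arm(increments=[[0, 0, 0.6, 0, 0.2], [0, 0, 0.45, 0, 0.2], [0, 0, 0.18, 0, 0.2], [0, 0, 0.07, 0, 0.2], [0, 0, 0, 0, 0.2], [0, 0, 0, 0, 0.2]])

```text
time_s: 33.0
ee_pos: [0.4316, 0.2676, 0.0282]
tcp_rot: [[-1.0, 0.0, 0.001], [0.0, 1.0, 0.001], [-0.001, 0.001, -1.0]]
ft_force: [0.4, 1.0, -1.0]
finger_gap: 0.0404
gripper_force: 30.6
```

Request:
step_arm(increments=[[0, 0, 0.02, 0, 0.2], [0, 0, 0, 0, -0.1], [0, 0, 0, 0, -0.2], [0, 0, 0, 0, -0.2], [0, 0, -0.3, 0, -0.2], [0, 0, -0.8, 0, -0.2], [0, 0, -0.9, 0, -0.2], [0.6, 0.6, -0.9, 0, -0.2], [0.8, 0.6, -0.6, 0, -0.2], [0.8, 0.6, 0, 0, -0.2], [0, 0, 0, 0, -0.2], [0, 0, 0, 0, -0.2]])

```text
time_s: 34.5
ee_pos: [0.3433, 0.3393, 0.1672]
tcp_rot: [[-1.0, -0.0, 0.001], [-0.0, 1.0, 0.0], [-0.001, 0.0, -1.0]]
ft_force: [-0.1, 0.6, -0.1]
finger_gap: 0.051
gripper_force: 0.0
```

Run:
```python
from m import *
Ds=[get_image("top"),get_image("scene")]
im=Ds[0]["image"][110:310,160:510];cv2.imwrite("pics/f.png",cv2.resize(im[:,:,::-1],(800,457),interpolation=cv2.INTER_CUBIC))
p=analyse(Ds)[0][0]
for n,x,y in[("large",.595,-.3205),("a",.4625,-.3185),("b",.406,-.3173),("collar",.4316,.2676),("handle",.595,.273)]:
    s=p[(np.hypot(p[:,0]-x,p[:,1]-y)<.022)];print(n,s[:,2].max().round(4))
```

```text
large 0.0585
a 0.0418
b 0.0422
collar 0.0264
handle 0.0202
```

View pics/f.png

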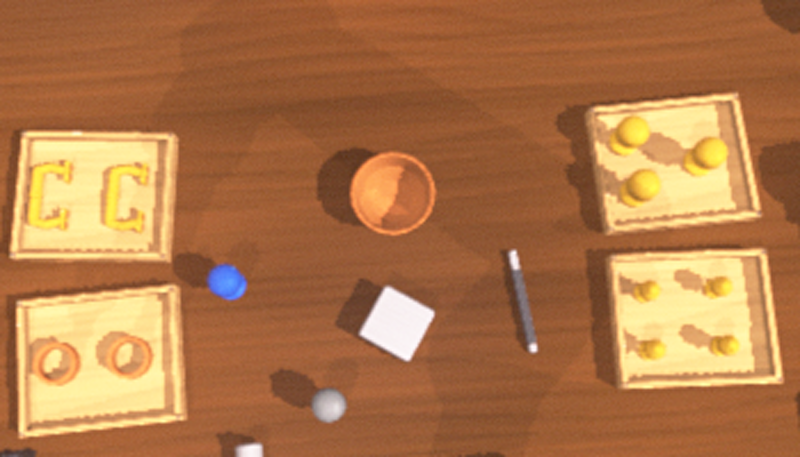

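The final picture shows all five fittings on bare floor in the right trays: handle (125,197), collar (130,357), large knob (708,155), small knobs (718,287) and (725,345). The bowl is still at (392,193), so I'm handing in.

```bash
python3 -c "
from cell import *
print(finish_job())"
```

```text
the job is handed in; nothing more can be done
None
```

I placed all five fittings in their matching trays, the knobs upright and the collar and handle flat, left the bowl and look-alikes untouched, and handed the job in at about 35 s; no verdict was returned.

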